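# Clamp the syrup bottle

## Robot

A 6-joint arm with a two-finger parallel gripper is mounted at the origin on the work surface. World frame = base frame: x ahead of the robot, y to its left, z up, the work surface at z = 0. Lengths are in m, angles in degrees, forces in N, time in s.
With the tool pointing down it reaches from about 0.35 to 0.875 m from the base axis. Payload 4.2 kg.
Tool frame: the origin (TCP) lies midway between the tips of the shut fingers; the grasp point (between the pads) lies 19 mm behind it (hold_point_z is the z of the grasp point in the tool frame, in m); z points along the fingers, y is the direction in which the jaws open and shut (so a half turn about z gives the same grasp; the last joint's range is limited). The gripper opens to 87 mm and grips with 3 to 60 N. Pads are 19 mm wide; open, the fingers measure 117 mm over their backs; the gripper's body (75 mm by 190 mm) begins 51 mm behind the grasp point.
Start: joints at [78.472, 22.042, 0.453, 0, -68.411, -14.817], TCP at [0.277, 0.56, 0.223] pointing down, gripper open.
Joint ranges: [-179.83, 179.83], [-69.29, 118.12], [-61.27, 80.66], [-181.25, 117.63], [-171.15, -9.14], [-177.46, 177.46]. Speed limits (degrees/s): [159.86, 159.86, 180, 180, 180, 180].

## Interface

Orientations are given as a 3x3 rotation matrix whose columns are the frame's x, y, z axes.
In Python, from station import * gives the robot as it stands. The module is installed in compiled form; this text tells all that it offers.
- The arm moves only by the tool jog_arm, never from a script. Its argument "moves" is a list of rows, each a list of 7 numbers: the closure, from -1 (fully open) to 1 (shut), then the shift along the tool's x, y, z in m, then the turn, a rotation vector about the tool's x, y, z in rad. In form: [[gripper, x, y, z, wx, wy, wz], ...]. A call has exactly 10 rows; each row is the pose to reach, as a shift and turn from the pose commanded when the call began, along the tool's axes at that moment; what a row does not reach only later rows make up. A row lasts 1/12 s, in which the tool goes at most 41.7 mm and 7.16 degrees, less where a joint would pass 70% of its speed; a pose out of reach is approached as far as the arm can. A call with a gripper value outside its range is refused whole. The fingers move at their own pace and stop on an object; the grip force is fixed at half the most. Time passes only in rows, so rows that repeat a pose let the fingers close, or fill a call up. It gives the time, the measured TCP pose, the force and the opening at its end, in the units of the state.
- sense(): the state, without advancing time (a new reading comes with each control period).
- capture(name): name is "side" or "top"; returns a dict with "frame" (420x560x3 uint8, red, green, blue), "fov_y" (degrees; the focal length in pixels is half the picture's height over the tangent of half this angle, whatever the lens; pixels are square), "cx", "cy" (the principal point, pixels), "world_from_camera" (4x4, takes a point from camera to world coordinates). Camera axes: x right, y down, z forward; pixel columns grow to the right and rows downward; lengths in m; the calibration is good to about 2 mm. A picture is of the moment at which its call begins. There is no depth.
- finish_job(): hands the job in, once; it reports no verdict.
The state is a dict: "time_s": time; "joints": joint angles; "joint_velocities": joint speeds; "effort": joint torques, N m; "tcp_pos": TCP position; "ee_rot": TCP orientation; "wrist_force": force on the tool from outside, world axes, zero at the start; "moment": the same for the moment, N m; "gripper_width": opening from 0.0 (shut) to 1.0 (fully open).
Only numpy, scipy, OpenCV 4.12 (cv2) and the standard library are available. Lean on these libraries where they do the work, as an engineer would, in place of code of your own. Each camera call takes 0.05 s, during which the arm holds its last target.

## Task

One of the two bottle clamps on the packing bench holds the brown syrup bottle with the blue label; make that bottle ready for re-capping. Turn the red knob of its clamp clockwise (seen from above) until the orange pad just touches the bottle, then add a further twelfth of a turn (30 degrees) and let go. Leave the bottle standing where it is and do not turn the other clamp's knob.

Things in the scene. Friction and masses are not known exactly. Their poses are not given: they have to be found in the camera images.
- syrup: The syrup bottle to clamp, loose: brown, blue label, white cap, 54 mm in diameter, 115 mm tall. Origin: centre of its underside, z up. It stands on its clamp's base plate (12 mm thick), already against a fixed dark steel V stop, 42 mm tall, on the side away from the pad. An alike white bottle with a red label is in the other clamp; brown bottles with yellow labels stand about.
- clamp_grip (a point): Where to grip the knob of the syrup bottle's clamp: on its upright axis, 94 mm above the table. Red upright bar 50 mm long, 14 mm thick, 71 to 107 mm above the table, on a black disc 60 mm across. x runs along the bar (at the start towards the bottle, white mark at that end), y across it, z up; turns with the knob.
- clamp: The clamp that holds the syrup bottle, fixed. Origin on the table under the knob's axis, x towards the bottle, z up. Grey housing 70 x 80 mm, 62 mm tall, below the knob. Clockwise (from above) drives the pad to the bottle, 30 mm per radian. The knob takes 0.12 N m plus up to 0.1 N m from the pad's spring and stays where it is left; 41 to 84 degrees in all are needed, so one grasp does.
- clamp_face (a point): Middle of the front face of the same clamp's orange pad, 40 mm above the table; pad 50 mm wide, 42 mm tall, 10 mm thick. x is level, from the knob towards the bottle, along the pad's travel; z up. At the start the face is 108 mm from the knob's axis and 6 to 28 mm short of the bottle's side.
- clamp_pad (a joint): How far the sprung pad of the same clamp has been pushed back into its jaw, in m: 0 until the pad touches the bottle, then growing by 30 mm per radian of the knob (0.0157 at 30 degrees past touching); it ends at 0.030. The spring is soft, 120 N/m.
- spare_knob (a joint): Angle of the other clamp's knob (the alike clamp that holds the white bottle), rad, 0 at the start, growing clockwise. It must not be turned.

How it is judged:
By the outcome, as a careful person would: the job done as asked, in the order asked, and still so for the second after the job is handed in, with the robot touching nothing.
It also fails if it takes over 35 s, if anything falls off the work surface, if the arm or the gripper's body presses on something with over 40 N, if the wrist force passes 120 N, or if a joint passes its speed limit or range.

## Working session

There is one attempt and no reset: what is moved stays moved. The work goes in short steps, Python scripts to look and compute and a tool call to move; the robot and the scene stay as the last step left them, time stands still between calls to the robot, and variables do not carry over. Pictures are saved under pics/ and viewed, and the job is handed in when it is done.

Besides the shell and the picture viewer there is one more tool, called after "Emit:" as name(argument=value, ...), one argument or row to a line, values as JSON. jog_arm: Moves the arm, as the interface text tells. Its arguments: {"type":"object","properties":{"moves":{"type":"array"}},"required":["moves"]}

```bash
mkdir -p pics
python3 - <<'E'
from station import *
import cv2,numpy as np
for n in("top","side"):
    c=capture(n); cv2.imwrite(f"pics/{n}0.png",c["frame"][:,:,::-1]); print(n,c["fov_y"],c["cx"],c["cy"],np.round(c["world_from_camera"],4).tolist())
    np.savez(f"{n}0.npz",**c)
s=sense();print(s)
E
```

```text
top 54.06764045509143 283.0006779696774 209.1590983733608 [[0.0269, -0.9946, 0.0998, 0.5], [-0.9995, -0.0248, 0.0217, -0.0052], [-0.0191, -0.1003, -0.9948, 0.8286], [0.0, 0.0, 0.0, 1.0]]
side 42.177167343775466 273.5028882503972 206.38473220381647 [[-0.7307, -0.4639, 0.5009, 0.1365], [-0.6827, 0.4952, -0.5373, 0.4531], [0.0012, -0.7345, -0.6786, 0.686], [0.0, 0.0, 0.0, 1.0]]
{'time_s': 0.1, 'joints': array([ 7.84717364e+01,  2.20872541e+01,  3.88833549e-01, -2.39288108e-02,
       -6.84094398e+01, -1.48158058e+01]), 'joint_velocities': array([ 0.04690249, -0.17567289,  0.20162703,  0.06055927, -0.06680792,
       -0.08770282]), 'effort': array([-9.47274566e-04, -3.91687775e+01,  1.87936914e+01,  4.23200905e+00,
        1.34996069e-02, -7.56611030e-05]), 'tcp_pos': array([0.27711453, 0.55963166, 0.22157147]), 'ee_rot': array([[ 8.96077046e-01, -4.43897911e-01, -7.56717215e-04],
       [-4.43898543e-01, -8.96075310e-01, -1.76690090e-03],
       [ 1.06248003e-04,  1.91918501e-03, -9.99998153e-01]]), 'wrist_force': array([-4.07905486e-01,  5.57820367e-01,  3.39327522e-04]), 'moment': array([ 0.02108013,  0.02598989, -0.00518252]), 'gripper_width': 0.9977532566345149}
```

View pics/top0.png

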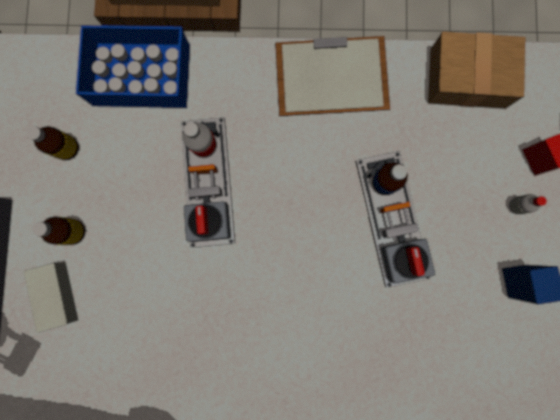

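View pics/side0.png

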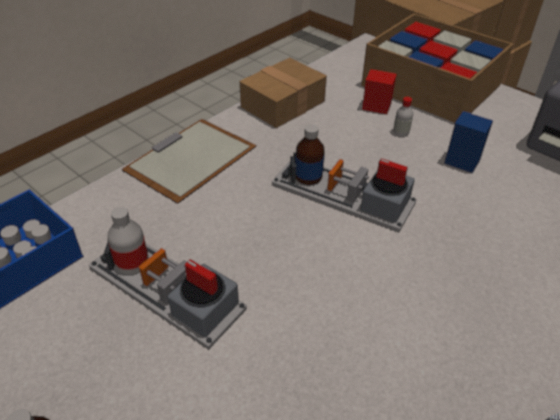

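The top view shows the syrup bottle (blue label) in the right clamp. Its red knob is near (415,262), the orange pad near (397,207) and the bottle near (390,178). The white bottle's clamp is on the left and must be left alone. In the side view the syrup clamp is the upper one, with its knob near (391,175).

```bash
cat > h.py <<'E'
import numpy as np,cv2
def load(n): return dict(np.load(n+".npz"))
def f(c): return c["frame"].shape[0]/2/np.tan(np.radians(float(c["fov_y"]))/2)
def ray(c,u,v):
    T=c["world_from_camera"]; d=T[:3,:3]@np.array([(u-c["cx"])/f(c),(v-c["cy"])/f(c),1]); return T[:3,3],d/np.linalg.norm(d)
def onz(c,u,v,z):
    o,d=ray(c,u,v); return o+d*(z-o[2])/d[2]
def proj(c,p):
    T=c["world_from_camera"]; q=T[:3,:3].T@(np.asarray(p)-T[:3,3]); return np.array([f(c)*q[0]/q[2]+c["cx"],f(c)*q[1]/q[2]+c["cy"]])
def tri(c1,a,c2,b):
    o1,d1=ray(c1,*a);o2,d2=ray(c2,*b)
    t=np.linalg.lstsq(np.c_[d1,-d2],o2-o1,rcond=None)[0]; p=o1+t[0]*d1;q=o2+t[1]*d2; return (p+q)/2,np.linalg.norm(p-q)
E
python3 - <<'E'
from h import *
t=load("top0");s=load("side0")
a=cv2.resize(t["frame"][140:300,340:450,::-1],None,fx=5,fy=5,interpolation=cv2.INTER_CUBIC)[:,:]
a=cv2.resize(t["frame"][145:293,345:445,::-1],None,fx=4,fy=4,interpolation=cv2.INTER_CUBIC); cv2.imwrite("pics/topc.png",a)
a=cv2.resize(s["frame"][115:230,265:425,::-1],None,fx=5,fy=5,interpolation=cv2.INTER_CUBIC); cv2.imwrite("pics/sidec.png",a)
E
```

```text
(no output)
```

View pics/topc.png

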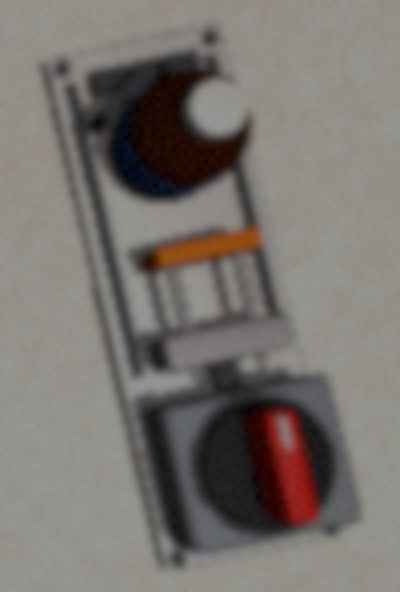

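View pics/sidec.png

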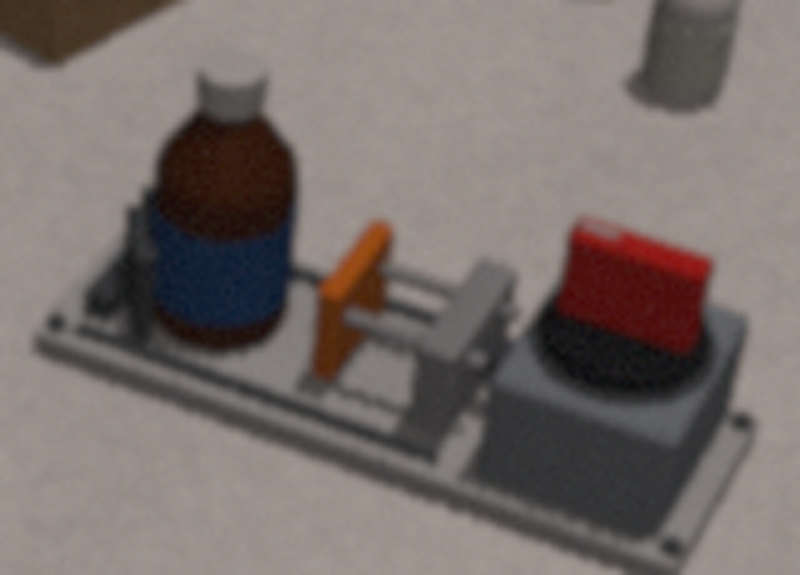

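Run:
```python
from h import *
t=load("top0");s=load("side0")
R=t["frame"].astype(int); 
hsv=cv2.cvtColor(t["frame"],cv2.COLOR_RGB2HSV)
m=((hsv[...,0]<6)|(hsv[...,0]>172))&(hsv[...,1]>120); m[:, :385]=0; m[:,440:]=0; m[:235]=0;m[290:]=0
print(R[245:282,405:428,0])
g=lambda u,v:((u+.5)/4-.5+345,(v+.5)/4-.5+145)
gs=lambda u,v:((u+.5)/5-.5+265,(v+.5)/5-.5+115)
# bar top corners
for p in [(263,406),(300,404),(321,521),(284,527)]:
    print("bar",onz(t,*g(*p),.107).round(4))
for p in [(62,66),(210,36),(178,559)]: print("screw top",onz(t,*g(*p),.013).round(4))
for p in [(56,321),(742,421),(672,545)]: print("screw side",onz(s,*gs(*p),.013).round(4))
for p in [(574,235),(583,218),(712,262),(703,279)]: print("bar side",onz(s,*gs(*p),.107).round(4))
print("cap top", onz(t,*g(217,109),.127).round(4), "cap side",onz(s,*gs(234,68),.127).round(4))
```

```text
[[ 34  29  24  24  26  26  25  30  34  35  45  49  53  62  71  78  88  91
   91  93  93  95 101]
 [ 18  19  16  13  16  25  30  34  45  48  52  55  54  49  52  63  73  85
   91  93  95  91  94]
 [ 14  14  13  23  29  35  48  65  71  79  82  88  85  69  51  46  60  72
   82  92  92  93  93]
 [ 17  22  27  36  38  50  73  92 100 105 108 115 114  92  59  40  41  54
   71  82  90  92  94]
 [ 25  30  33  38  44  60  90 114 124 123 125 132 130 110  73  43  32  36
   56  71  84  91  93]
 [ 23  31  37  41  43  63  92 123 133 131 133 141 137 118  86  50  30  30
   43  58  76  86  90]
 [ 29  31  37  43  47  61  92 121 133 132 135 143 142 129  97  58  31  29
   32  46  60  77  88]
 [ 27  27  39  42  44  57  82 115 130 132 131 140 144 132 103  63  31  25
   25  34  49  68  83]
 [ 26  28  33  40  41  52  76 108 130 133 134 138 142 136 112  73  43  31
   22  27  39  57  78]
 [ 23  23  30  38  43  44  68 101 127 139 141 142 143 142 123  88  49  29
   30  27  33  48  69]
 [ 25  26  31  39  41  46  64  94 125 140 140 140 145 143 129  98  58  29
   26  26  29  38  59]
 [ 28  25  24  36  43  44  56  85
[... 2337 characters left out ...]
126 130 130 132 134 138 137 136
  137 138 141 141 140]
 [108 113 115 117 118 123 128 130 129 132 135 137 136 135 138 142 145 143
  143 145 146 145 146]]
bar [ 0.5134 -0.2123  0.107 ]
bar [ 0.5147 -0.2283  0.107 ]
bar [ 0.4647 -0.2369  0.107 ]
bar [ 0.4617 -0.2211  0.107 ]
screw top [ 0.6826 -0.1396  0.013 ]
screw top [ 0.6996 -0.2136  0.013 ]
screw top [ 0.4398 -0.1979  0.013 ]
screw side [ 0.6835 -0.1401  0.013 ]
screw side [ 0.459  -0.2714  0.013 ]
screw side [ 0.4414 -0.1983  0.013 ]
bar side [ 0.5084 -0.2129  0.107 ]
bar side [ 0.5117 -0.223   0.107 ]
bar side [ 0.4656 -0.2327  0.107 ]
bar side [ 0.4627 -0.2228  0.107 ]
cap top [ 0.6398 -0.1874  0.127 ] cap side [ 0.6405 -0.1868  0.127 ]
```

Emit:
jog_arm(
  moves=[
    [-1,0.006,0.007,0,0,0,-0.04],
    [-1,0.019,0.021,0,0,0,-0.11],
    [-1,0.038,0.043,0,0,0,-0.18],
    [-1,0.059,0.067,0,0,0,-0.25],
    [-1,0.082,0.093,0,0,0,-0.33],
    [-1,0.104,0.118,0,0,0,-0.41],
    [-1,0.127,0.144,0,0,0,-0.49],
    [-1,0.149,0.169,0,0,0,-0.57],
    [-1,0.172,0.195,0,0,0,-0.64],
    [-1,0.194,0.22,0,0,0,-0.695],
  ],
)

```text
time_s: 0.93
tcp_pos: [0.3534, 0.2749, 0.2223]
ee_rot: [[0.972, 0.237, -0.0], [0.237, -0.972, -0.0], [-0.001, 0.0, -1.0]]
wrist_force: [1.2, 0.2, 1.0]
gripper_width: 1.003
```

Emit:
jog_arm(
  moves=[
    [-1,0.001,0.04,0,0,0,0],
    [-1,0.002,0.08,0,0,0,0],
    [-1,0.003,0.12,0,0,0,0],
    [-1,0.004,0.16,0,0,0,0],
    [-1,0.005,0.2,0,0,0,0],
    [-1,0.006,0.24,0,0,0,0],
    [-1,0.007,0.28,0,0,0,0],
    [-1,0.008,0.32,0,0,0,0],
    [-1,0.01,0.355,0,0,0,0],
    [-1,0.011,0.39,0,0,0,0],
  ],
)

```text
time_s: 1.77
tcp_pos: [0.455, -0.1019, 0.2224]
ee_rot: [[0.973, 0.232, -0.0], [0.232, -0.973, 0.0], [-0.0, -0.0, -1.0]]
wrist_force: [-1.1, 0.6, -0.0]
gripper_width: 1.0
```

Emit:
jog_arm(
  moves=[
    [-1,0.001,0.03,0,0,0,0],
    [-1,0.001,0.056,0,0,0,0],
    [-1,0.002,0.08,0,0,0,0],
    [-1,0.002,0.1,0,0,0,0],
    [-1,0.003,0.114,0,0,0,0],
    [-1,0.003,0.123,0,0,0,0],
    [-1,0.003,0.128,0,0,0,0],
    [-1,0.003,0.13,0,0,0,0],
    [-1,0.003,0.13,0,0,0,0],
    [-1,0.003,0.13,0,0,0,0],
  ],
)

```text
time_s: 2.6
tcp_pos: [0.4881, -0.225, 0.2226]
ee_rot: [[0.972, 0.234, -0.0], [0.234, -0.972, 0.0], [-0.0, -0.0, -1.0]]
wrist_force: [0.3, 0.2, 0.5]
gripper_width: 0.998
```

Run:
```python
from station import *
from h import *
s=sense();print(s["time_s"],s["tcp_pos"],s["joints"].round(2),s["wrist_force"],s["moment"],np.degrees(np.arctan2(s["ee_rot"][1,0],s["ee_rot"][0,0])))
c=capture("side"); np.savez("side1.npz",**c); cv2.imwrite("pics/side1.png",c["frame"][:,:,::-1])
```

```text
2.6 [ 0.48814714 -0.22499152  0.22257525] [-7.4600e+00  1.3530e+01 -1.1840e+01 -1.0000e-02 -6.4630e+01  1.1097e+02] [0.33140066 0.17677317 0.47700982] [-0.00084724 -0.02302396 -0.0070094 ] 13.513103086383355
```

View pics/side1.png

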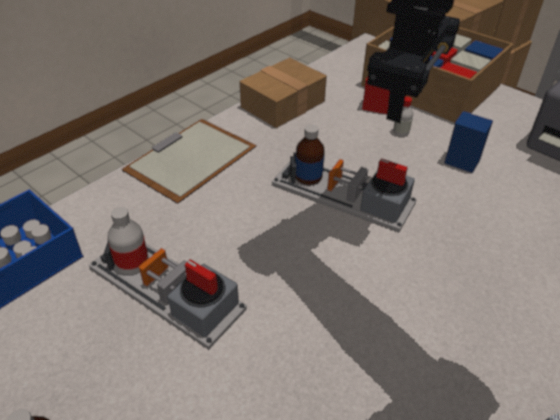

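The gripper is above the syrup knob, with its tip near (395,110) and the knob at (391,175). Next I descend around the bar.

Emit:
jog_arm(
  moves=[
    [-1,0,0,0.015,0,0,0],
    [-1,0,0,0.035,0,0,0],
    [-1,0,0,0.06,0,0,0],
    [-1,0,0,0.085,0,0,0],
    [-1,0,0,0.105,0,0,0],
    [-1,0,0,0.122,0,0,0],
    [-1,0,0,0.134,0,0,0],
    [-1,0,0,0.142,0,0,0],
    [-1,0,0,0.146,0,0,0],
    [-1,0,0,0.146,0,0,0],
  ],
)

```text
time_s: 3.48
tcp_pos: [0.4881, -0.2252, 0.0761]
ee_rot: [[0.972, 0.234, -0.001], [0.234, -0.972, 0.0], [-0.001, -0.0, -1.0]]
wrist_force: [0.5, 0.5, 0.3]
gripper_width: 1.001
```

Run:
```python
from station import *
from h import *
s=sense();print(s["time_s"],s["tcp_pos"],s["wrist_force"],s["moment"])
for n in("top","side"):
    c=capture(n); np.savez(n+"2.npz",**c)
    f0=c["frame"][115:230,265:425] if n=="side" else c["frame"][145:293,345:465]
    cv2.imwrite(f"pics/{n}2.png",cv2.resize(f0[:,:,::-1],None,fx=4,fy=4,interpolation=cv2.INTER_CUBIC))
```

```text
3.4833 [ 0.48813989 -0.22519186  0.07614139] [0.53233923 0.52994083 0.31942794] [-0.13089181 -0.01549525  0.01246076]
```

View pics/side2.png

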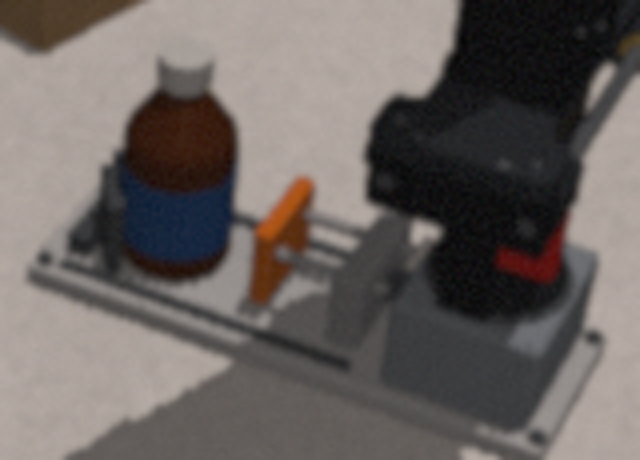

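View pics/top2.png

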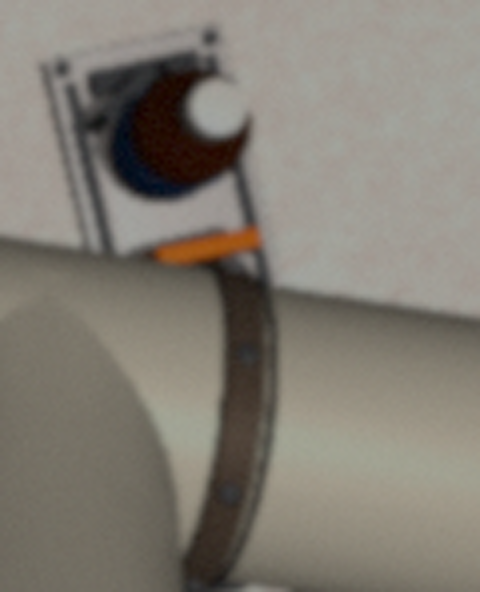

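Both views still show the pad and the bottle: the side crop has the pad at (283,240), and the top crop has it at (208,246). The fingers straddle the bar, so I close them.

Emit:
jog_arm(
  moves=[
    [0.3,0,0,0,0,0,0],
    [0.5,0,0,0,0,0,0],
    [0.6,0,0,0,0,0,0],
    [0.7,0,0,0,0,0,0],
    [0.8,0,0,0,0,0,0],
    [0.9,0,0,0,0,0,0],
    [1,0,0,0,0,0,0],
    [1,0,0,0,0,0,0],
    [1,0,0,0,0,0,0],
    [1,0,0,0,0,0,0],
  ],
)

```text
time_s: 4.42
tcp_pos: [0.4883, -0.2256, 0.0765]
ee_rot: [[0.972, 0.233, -0.0], [0.233, -0.972, 0.0], [-0.0, -0.0, -1.0]]
wrist_force: [0.1, 0.8, 0.0]
gripper_width: 0.326
```

```bash
cat > look.py <<'E'
from station import *
from h import *
import sys
k=sys.argv[1]
s=sense();R=s["ee_rot"];print(s["time_s"],s["tcp_pos"].round(4),"F",s["wrist_force"].round(2),"M",s["moment"].round(3),"w",s["gripper_width"],"a",np.degrees(np.arctan2(R[1,0],R[0,0])).round(2))
kx=np.array([.488,-.225]);ang=np.radians(13.5);ux=np.array([np.cos(ang),np.sin(ang)])
for n in("top","side"):
    c=capture(n); np.savez(n+k+".npz",**c)
    f0=c["frame"][115:230,265:425] if n=="side" else c["frame"][145:293,345:465]
    cv2.imwrite(f"pics/{n}{k}.png",cv2.resize(f0[:,:,::-1],None,fx=4,fy=4,interpolation=cv2.INTER_CUBIC))
    h=cv2.cvtColor(c["frame"],cv2.COLOR_RGB2HSV)
    m=((h[...,0]>=7)&(h[...,0]<=18)&(h[...,1]>190)&(h[...,2]>90)).astype(np.uint8)
    b=np.zeros_like(m)
    if n=="top": b[150:240,350:430]=1
    else: b[120:215,300:390]=1
    m*=b; nn,l,st,ce=cv2.connectedComponentsWithStats(m)
    i=1+np.argmax(st[1:,4]); p=ce[i]; w=onz(c,*p,.04 if n=="side" else .061)
    print(n,p.round(2),st[i],"along axis mm",((w[:2]-kx)@ux*1000).round(2))
E
python3 look.py 3
```

```text
4.4167 [ 0.4883 -0.2256  0.0765] F [0.12 0.84 0.02] M [-0.063  0.009  0.011] w 0.32612954364512803 a 13.47
top [396.93 206.48] [385 203  24   7  92] along axis mm 102.2
side [334.34 173.05] [329 161  13  29 131] along axis mm 107.1
```

Emit:
jog_arm(
  moves=[
    [1,0,0,0,0,0,0],
    [1,0,0,0,0,0,0],
    [1,0,0,0,0,0,0],
    [1,0,0,0,0,0,0],
    [1,0,0,0,0,0,0],
    [1,0,0,0,0,0,0],
    [1,0,0,0,0,0,0],
    [1,0,0,0,0,0,0],
    [1,0,0,0,0,0,0],
    [1,0,0,0,0,0,0],
  ],
)

```text
time_s: 5.35
tcp_pos: [0.488, -0.2246, 0.0765]
ee_rot: [[0.973, 0.233, -0.001], [0.233, -0.973, 0.001], [-0.0, -0.001, -1.0]]
wrist_force: [-1.1, 5.4, 2.1]
gripper_width: 0.159
```

```bash
python3 look.py 4
```

```text
5.35 [ 0.488  -0.2246  0.0765] F [-1.1   5.41  2.11] M [1.495 0.175 0.012] w 0.1588806554969559 a 13.47
top [396.54 206.58] [384 203  25   8  95] along axis mm 102.17
side [334.4  172.73] [329 161  13  29 128] along axis mm 107.41
```

Emit:
jog_arm(
  moves=[
    [1,0,0,0,0,0,0.02],
    [1,0,0,0,0,0,0.06],
    [1,0,0,0,0,0,0.11],
    [1,0,0,0,0,0,0.16],
    [1,0,0,0,0,0,0.21],
    [1,0,0,0,0,0,0.26],
    [1,0,0,0,0,0,0.3],
    [1,0,0,0,0,0,0.33],
    [1,0,0,0,0,0,0.35],
    [1,0,0,0,0,0,0.35],
  ],
)

```text
time_s: 6.28
tcp_pos: [0.488, -0.2246, 0.0765]
ee_rot: [[0.993, -0.115, -0.001], [-0.115, -0.993, 0.001], [-0.001, -0.001, -1.0]]
wrist_force: [-0.8, 4.3, 1.5]
gripper_width: 0.16
```

```bash
python3 look.py 5
```

```text
6.2833 [ 0.488  -0.2246  0.0765] F [-0.8   4.33  1.47] M [1.436 0.142 0.074] w 0.15955669723732013 a -6.6
top [394.58 201.27] [382 197  26   9  92] along axis mm 112.64
side [328.95 171.71] [324 159  13  29 146] along axis mm 117.58
```

Emit:
jog_arm(
  moves=[
    [1,0,0,0,0,0,0.02],
    [1,0,0,0,0,0,0.05],
    [1,0,0,0,0,0,0.08],
    [1,0,0,0,0,0,0.11],
    [1,0,0,0,0,0,0.14],
    [1,0,0,0,0,0,0.17],
    [1,0,0,0,0,0,0.19],
    [1,0,0,0,0,0,0.2],
    [1,0,0,0,0,0,0.2],
    [1,0,0,0,0,0,0.2],
  ],
)

```text
time_s: 7.22
tcp_pos: [0.488, -0.2246, 0.0765]
ee_rot: [[0.951, -0.309, -0.001], [-0.309, -0.951, 0.001], [-0.001, -0.001, -1.0]]
wrist_force: [-0.9, 5.6, 1.5]
gripper_width: 0.161
```

```bash
python3 look.py 6
```

```text
7.2167 [ 0.488  -0.2246  0.0765] F [-0.88  5.64  1.5 ] M [1.506 0.218 0.024] w 0.16096930832722828 a -18.03
top [393.67 198.25] [382 194  25   9  96] along axis mm 118.53
side [325.97 170.72] [321 158  13  29 148] along axis mm 123.74
```

View pics/side6.png

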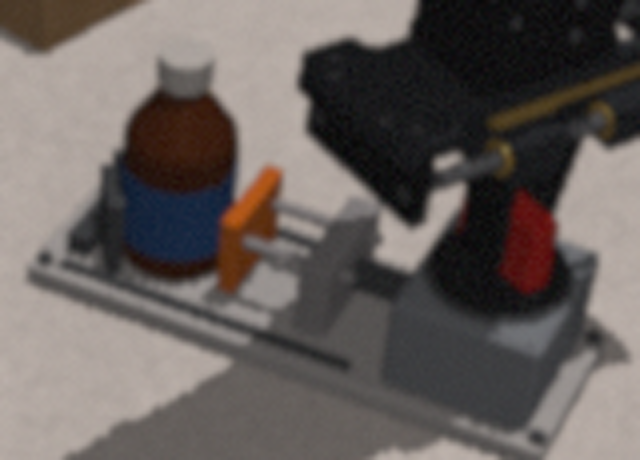

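View pics/top6.png

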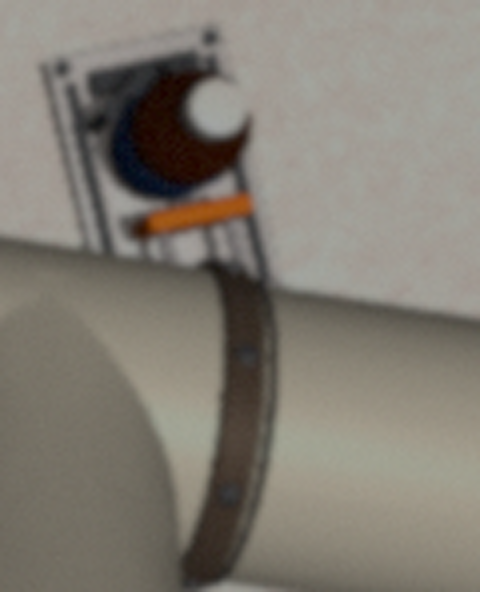

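At 31.5° of turn the pad has moved 16.4 mm, matching 30 mm/rad. A gap remains in both crops, with the pad at (195,215) in the top crop and the bottle edge just above it. I continue in smaller steps.

Emit:
jog_arm(
  moves=[
    [1,0,0,0,0,0,0.02],
    [1,0,0,0,0,0,0.04],
    [1,0,0,0,0,0,0.06],
    [1,0,0,0,0,0,0.08],
    [1,0,0,0,0,0,0.1],
    [1,0,0,0,0,0,0.11],
    [1,0,0,0,0,0,0.12],
    [1,0,0,0,0,0,0.12],
    [1,0,0,0,0,0,0.12],
    [1,0,0,0,0,0,0.12],
  ],
)

```text
time_s: 8.15
tcp_pos: [0.488, -0.2246, 0.0765]
ee_rot: [[0.907, -0.421, -0.001], [-0.421, -0.907, 0.001], [-0.001, -0.001, -1.0]]
wrist_force: [-0.3, 5.8, 2.0]
gripper_width: 0.158
```

```bash
python3 look.py 7
```

```text
8.15 [ 0.488  -0.2246  0.0765] F [-0.27  5.81  1.99] M [1.556 0.178 0.016] w 0.15826125599043162 a -24.9
top [392.77 196.11] [381 192  26   9 109] along axis mm 122.8
side [324.14 170.11] [319 157  13  29 152] along axis mm 127.51
```

Emit:
jog_arm(
  moves=[
    [1,0,0,0,0,0,0.02],
    [1,0,0,0,0,0,0.04],
    [1,0,0,0,0,0,0.06],
    [1,0,0,0,0,0,0.08],
    [1,0,0,0,0,0,0.1],
    [1,0,0,0,0,0,0.11],
    [1,0,0,0,0,0,0.12],
    [1,0,0,0,0,0,0.12],
    [1,0,0,0,0,0,0.12],
    [1,0,0,0,0,0,0.12],
  ],
)

```text
time_s: 9.08
tcp_pos: [0.4881, -0.2246, 0.0765]
ee_rot: [[0.85, -0.527, -0.001], [-0.527, -0.85, 0.001], [-0.001, -0.001, -1.0]]
wrist_force: [0.2, 4.9, 1.6]
gripper_width: 0.156
```

```bash
python3 look.py 8
```

```text
9.0833 [ 0.4881 -0.2246  0.0765] F [0.24 4.89 1.56] M [1.532 0.218 0.056] w 0.15643255506988038 a -31.77
top [392.33 195.  ] [381 191  25   9 113] along axis mm 125.01
side [323.03 169.67] [318 157  13  29 156] along axis mm 129.89
```

Emit:
jog_arm(
  moves=[
    [1,0,0,0,0,0,0.02],
    [1,0,0,0,0,0,0.04],
    [1,0,0,0,0,0,0.06],
    [1,0,0,0,0,0,0.08],
    [1,0,0,0,0,0,0.1],
    [1,0,0,0,0,0,0.11],
    [1,0,0,0,0,0,0.12],
    [1,0,0,0,0,0,0.12],
    [1,0,0,0,0,0,0.12],
    [1,0,0,0,0,0,0.12],
  ],
)

```text
time_s: 10.02
tcp_pos: [0.488, -0.2246, 0.0765]
ee_rot: [[0.781, -0.624, -0.001], [-0.624, -0.781, 0.001], [-0.001, -0.0, -1.0]]
wrist_force: [-1.1, 5.0, 1.0]
gripper_width: 0.161
```

```bash
python3 look.py 9
```

```text
10.0167 [ 0.488  -0.2246  0.0765] F [-1.08  5.04  1.03] M [1.51  0.233 0.092] w 0.16111308856266865 a -38.64
top [392.26 195.01] [381 191  25   9 109] along axis mm 125.02
side [322.98 169.85] [317 157  14  29 158] along axis mm 129.75
```

View pics/side9.png

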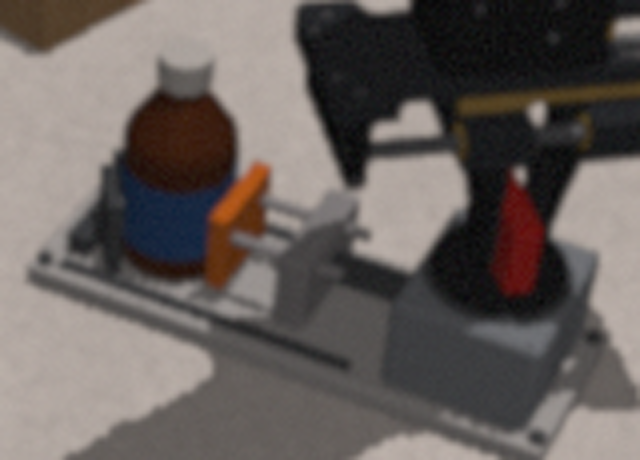

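View pics/top9.png

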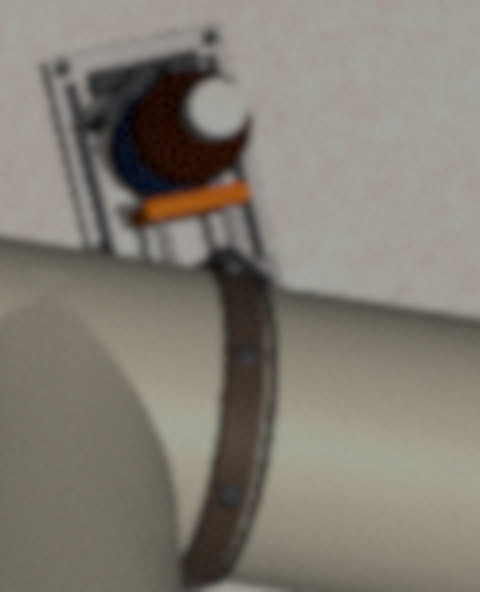

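The pad stopped between the last three looks: 129.9 then 129.75 mm in the side view, 125.0 twice in the top view. It rests on the bottle. The fit of pad position against angle puts the touch near 0.756 rad, so the target is about 1.28 rad in total. I go on to 1.16 and recheck there.

Emit:
jog_arm(
  moves=[
    [1,0,0,0,0,0,0.03],
    [1,0,0,0,0,0,0.06],
    [1,0,0,0,0,0,0.1],
    [1,0,0,0,0,0,0.14],
    [1,0,0,0,0,0,0.18],
    [1,0,0,0,0,0,0.21],
    [1,0,0,0,0,0,0.24],
    [1,0,0,0,0,0,0.25],
    [1,0,0,0,0,0,0.25],
    [1,0,0,0,0,0,0.25],
  ],
)

```text
time_s: 10.95
tcp_pos: [0.488, -0.2246, 0.0765]
ee_rot: [[0.602, -0.798, -0.001], [-0.798, -0.602, 0.001], [-0.001, -0.0, -1.0]]
wrist_force: [-1.0, 5.6, 2.1]
gripper_width: 0.159
```

```bash
python3 look.py 10; python3 look.py 11
cat > diff.py <<'E'
# subpixel: intensity-weighted centroid of orange-ness, all frames
from h import *
th={3:0,4:0,5:.35,6:.55,7:.67,8:.79,9:.91,10:1.16,11:1.16}
kx=np.array([.488,-.225]);ang=np.radians(13.5);ux=np.array([np.cos(ang),np.sin(ang)])
for n,z in(("top",.061),("side",.04)):
    P=[]
    for k in th:
        c=load(f"{n}{k}"); F=c["frame"].astype(float)
        b=np.s_[180:222,350:430] if n=="top" else np.s_[150:200,305:350]
        w=np.clip(F[...,0]-F[...,2]-45,0,None)*(F[...,1]>F[...,2]+12); 
        m=np.zeros(w.shape); m[b]=w[b]; v,u=np.mgrid[:m.shape[0],:m.shape[1]]
        p=((m*u).sum()/m.sum(),(m*v).sum()/m.sum()); P.append((onz(c,*p,z)[:2]-kx)@ux*1000)
    P=np.array(P);T=np.array(list(th.values())); f=T<.7; pl=T>.78
    off=(P[f]-30*T[f]).mean(); s,i=np.polyfit(T[f],P[f],1)
    print(n,P.round(2),"slope",s.round(2),"touch30",((P[pl].mean()-off)/30).round(4),"touchfit",((P[pl].mean()-i)/s).round(4))
E
python3 diff.py
```

```text
10.95 [ 0.488  -0.2246  0.0765] F [-0.98  5.56  2.13] M [1.522 0.191 0.095] w 0.15872564350764096 a -52.97
top [392.42 194.5 ] [381 191  25   9 113] along axis mm 125.9
side [322.61 169.55] [317 157  14  28 154] along axis mm 130.75
11.05 [ 0.488  -0.2246  0.0765] F [-0.26  5.3   2.7 ] M [1.579 0.183 0.151] w 0.16081672953368645 a -52.97
top [392.41 194.47] [381 191  25   9 114] along axis mm 125.95
side [322.55 169.6 ] [317 157  14  29 152] along axis mm 130.79
top [102.42 102.4  112.84 118.75 122.48 124.77 124.8  125.77 125.78] slope 29.86 touch30 0.764 touchfit 0.7661
side [108.89 108.98 119.53 125.64 129.42 131.8  131.78 132.71 132.75] slope 30.49 touch30 0.7729 touchfit 0.7655
```

The pad crept about 1 mm between 0.91 and 1.16 rad, so I check whether the bottle itself shifted.

Run:
```python
from h import *
kx=np.array([.488,-.225]);ang=np.radians(13.5);ux=np.array([np.cos(ang),np.sin(ang)]);uy=np.array([-ux[1],ux[0]])
ref={}
for n,b,z in(("side",np.s_[118:148,298:326],.12),("top",np.s_[155:196,368:412],.1)):
    for k in (2,3,7,8,9,10,11):
        c=load(f"{n}{k}"); g=cv2.cvtColor(c["frame"],cv2.COLOR_RGB2GRAY)[b].astype(np.float32)
        if n=="top": g=cv2.cvtColor(c["frame"],cv2.COLOR_RGB2GRAY)[160:185,388:412].astype(np.float32)
        if k==2: ref[n]=g; continue
        (dx,dy),r=cv2.phaseCorrelate(ref[n],g,cv2.createHanningWindow(g.shape[::-1],cv2.CV_32F))
        u,v=(311,130) if n=="side" else (400,172)
        d=(onz(c,u+dx,v+dy,z)-onz(c,u,v,z))[:2]*1000
        print(n,k,round(dx,3),round(dy,3),"along,across mm",(d@ux).round(2),(d@uy).round(2))
```

```text
side 3 -0.065 -0.155 along,across mm 0.32 -0.38
side 7 0.161 -0.046 along,across mm -0.19 -0.27
side 8 -0.078 0.193 along,across mm -0.15 0.61
side 9 -0.112 -0.028 along,across mm 0.22 0.02
side 10 -0.562 -0.391 along,across mm 1.44 -0.6
side 11 -0.48 -0.231 along,across mm 1.08 -0.22
top 3 -0.163 0.425 along,across mm -0.69 0.46
top 7 -0.419 0.847 along,across mm -1.33 1.09
top 8 -1.321 1.87 along,across mm -2.8 3.09
top 9 -0.413 1.768 along,across mm -2.96 1.47
top 10 -0.218 2.382 along,across mm -4.11 1.39
top 11 -4.913 1.781 along,across mm -1.3 9.29
```

The side view shows the bottle moved about 1 mm toward the V stop as the spring load grew, seating itself, while the top correlation was unusable. So the literal first touch was about 0.762 rad, and about 0.795 for the seated bottle. I choose 1.305 rad in total, which satisfies both to about 1°.

Emit:
jog_arm(
  moves=[
    [1,0,0,0,0,0,0.02],
    [1,0,0,0,0,0,0.04],
    [1,0,0,0,0,0,0.065],
    [1,0,0,0,0,0,0.09],
    [1,0,0,0,0,0,0.115],
    [1,0,0,0,0,0,0.135],
    [1,0,0,0,0,0,0.145],
    [1,0,0,0,0,0,0.145],
    [1,0,0,0,0,0,0.145],
    [1,0,0,0,0,0,0.145],
  ],
)

```text
time_s: 11.98
tcp_pos: [0.488, -0.2246, 0.0765]
ee_rot: [[0.481, -0.877, -0.001], [-0.877, -0.481, 0.001], [-0.001, 0.0, -1.0]]
wrist_force: [-1.4, 4.8, 2.2]
gripper_width: 0.162
```

```bash
python3 look.py 12; sed -i 's/11:1.16/11:1.16,12:1.305/' diff.py; python3 diff.py
```

```text
11.9833 [ 0.488  -0.2246  0.0765] F [-1.37  4.81  2.2 ] M [1.598 0.205 0.133] w 0.16169443758316976 a -61.27
top [392.18 194.53] [381 191  25   9 116] along axis mm 125.94
side [322.72 169.55] [317 157  14  29 155] along axis mm 130.56
top [102.42 102.4  112.84 118.75 122.48 124.77 124.8  125.77 125.78 125.77] slope 29.86 touch30 0.7673 touchfit 0.7694
side [108.89 108.98 119.53 125.64 129.42 131.8  131.78 132.71 132.75 132.75] slope 30.49 touch30 0.7762 touchfit 0.7687
```

View pics/side12.png

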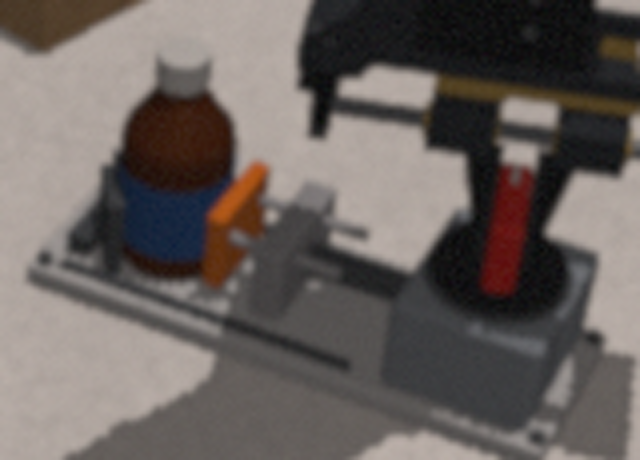

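The pad position is unchanged from 1.16 to 1.305 rad, so the bottle is seated. Using the two plateaus separately, the first touch was at 0.748 rad and the seated touch at 0.78, which makes pad push-in about 15.7 mm. I release with a half opening and lift off.

Emit:
jog_arm(
  moves=[
    [0.6,0,0,0,0,0,0],
    [0.4,0,0,0,0,0,0],
    [0.2,0,0,0,0,0,0],
    [0,0,0,0,0,0,0],
    [0,0,0,0,0,0,0],
    [0,0,0,0,0,0,0],
    [0,0,0,0,0,0,0],
    [0,0,0,0,0,0,0],
    [0,0,0,0,0,0,0],
    [0,0,0,0,0,0,0],
  ],
)

```text
time_s: 12.92
tcp_pos: [0.4884, -0.2256, 0.0766]
ee_rot: [[0.48, -0.877, 0.0], [-0.877, -0.48, -0.0], [0.0, -0.0, -1.0]]
wrist_force: [-0.0, 0.3, -0.5]
gripper_width: 0.501
```

```bash
python3 look.py 13
```

```text
12.9167 [ 0.4884 -0.2256  0.0766] F [-0.02  0.27 -0.49] M [ 0.026 -0.009  0.03 ] w 0.5011659420632132 a -61.3
top [392.34 194.51] [381 191  25   8 115] along axis mm 125.9
side [322.67 169.43] [317 157  14  28 157] along axis mm 130.81
```

Emit:
jog_arm(
  moves=[
    [0,0,0,-0.008,0,0,0],
    [0,0,0,-0.02,0,0,0],
    [0,0,0,-0.04,0,0,0],
    [0,0,0,-0.065,0,0,0],
    [0,0,0,-0.09,0,0,0],
    [0,0,0,-0.115,0,0,0],
    [0,0,0,-0.135,0,0,0],
    [0,0,0,-0.147,0,0,0],
    [0,0,0,-0.15,0,0,0],
    [0,0,0,-0.15,0,0,0],
  ],
)

```text
time_s: 13.85
tcp_pos: [0.4887, -0.2256, 0.2278]
ee_rot: [[0.48, -0.877, 0.003], [-0.877, -0.48, -0.0], [0.002, -0.002, -1.0]]
wrist_force: [0.1, -0.4, 0.1]
gripper_width: 0.5
```

Emit:
jog_arm(
  moves=[
    [0,-0.01,0,0,0,0,0],
    [0,-0.03,0,0,0,0,0],
    [0,-0.06,0,0,0,0,0],
    [0,-0.095,0,0,0,0,0],
    [0,-0.13,0,0,0,0,0],
    [0,-0.155,0.01,0,0,0,0],
    [0,-0.175,0.02,0,0,0,0],
    [0,-0.19,0.02,0,0,0,0],
    [0,-0.19,0.02,0,0,0,0],
    [0,-0.19,0.02,0,0,0,0],
  ],
)

```text
time_s: 14.68
tcp_pos: [0.3786, -0.0681, 0.2259]
ee_rot: [[0.482, -0.876, -0.001], [-0.876, -0.482, -0.0], [-0.0, 0.001, -1.0]]
wrist_force: [-0.3, -0.0, 0.3]
gripper_width: 0.503
```

```bash
python3 look.py 14
python3 - <<'E'
from h import *
for n in("top","side"):
    cv2.imwrite(f"pics/{n}14full.png",load(n+"14")["frame"][:,:,::-1])
E
```

```text
14.6833 [ 0.3786 -0.0681  0.2259] F [-0.27 -0.03  0.34] M [ 0.038 -0.069  0.023] w 0.5025325832089902 a -61.18
top [392.24 194.43] [381 191  25   8 112] along axis mm 126.1
side [322.43 169.12] [317 157  14  28 136] along axis mm 131.61
```

View pics/side14.png

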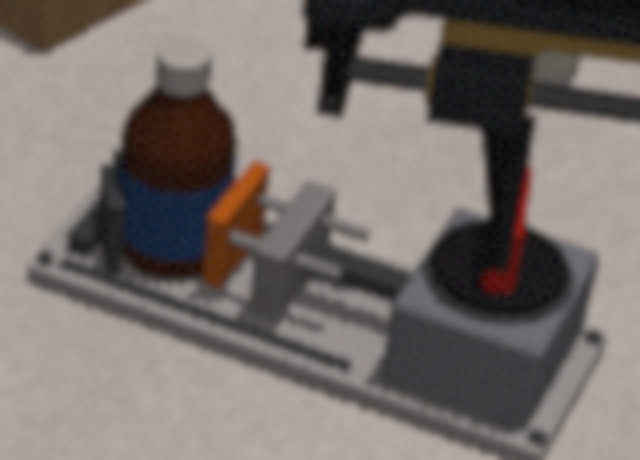

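View pics/top14full.png

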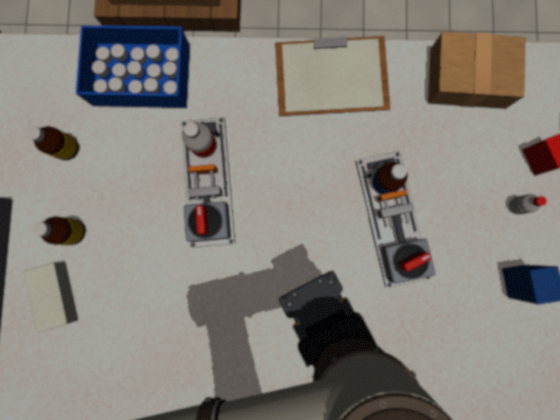

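The top view shows the knob turned, with its bar at (415,262), the pad against the bottle at (393,195), the bottle upright, and the other clamp unchanged. One last check compares the bar and jaw with the start picture.

Run:
```python
from h import *
for k in ("0","14"):
  c=load("top"+k)
  for nm,b in(("syrup",(235,285,385,440)),("spare",(200,240,185,230))):
    F=c["frame"].astype(int); m=((F[...,0]>100)&(F[...,1]<70)).astype(np.uint8)
    q=np.zeros_like(m);q[b[0]:b[1],b[2]:b[3]]=m[b[0]:b[1],b[2]:b[3]]
    v,u=np.nonzero(q); P=np.array([onz(c,x,y,.107)[:2] for x,y in zip(u,v)])
    w,V=np.linalg.eigh(np.cov(P.T)); d=V[:,1]; print(k,nm,len(u),P.mean(0).round(4),"ang",np.degrees(np.arctan2(d[1],d[0])).round(1)%180)
```

```text
0 syrup 175 [ 0.4848 -0.2252] ang 14.199999999999989
0 spare 172 [0.549  0.1566] ang 7.400000000000006
14 syrup 182 [ 0.4859 -0.2213] ang 120.3
14 spare 193 [0.549  0.1566] ang 6.5
```

```bash
python3 -c "
from station import *
print(finish_job())"
```

```text
the job is handed in; nothing more can be done
None
```

I clamped the syrup bottle, let go of the knob and handed the job in at about 14.8 s. I turned the knob clockwise by 74.8° in one grasp.

- **Touch:** The pictures put the pad's first contact at about 43° of turn. Between 52° and 66° of turn the bottle slid about 1 mm until it seated on the V stop. I chose the final angle for the seated bottle. That is about 30° past its seated touch, with the pad pushed in roughly 15.7 mm, and about 32° past the very first contact.
- **After letting go:** The pad stayed within about 1 mm. The knob bar measured 73.9° from its start in the top picture, agreeing with the wrist to about 1°. The bottle is upright against the stop.
- **Other clamp and robot:** The other clamp's knob looks unturned, with a reading of 7.4° before and 6.5° after, within measuring noise. The gripper was clear of everything, at near-zero force.
- **Checks that failed or disagreed:** Tracking the bottle cap in the top view gave unusable numbers, so the 1 mm shift rests on the side view and the pad's own movement. The wrist moment was too noisy to show the moment of touch.

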